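# Slide the shim plate over the edge, pick it up and seat it

## Task

The thin steel shim plate lies sunk between the rails of the raised guide deck, where it cannot be gripped. Press a fingertip on it until the floating deck beds, and with light pressure slide it out of the open front until about a third of it overhangs, then pick it up by the overhanging end and lay it flat between the rails of the low seat, pushed fully home against the seat's back stop. Be gentle: never press or shove the plate hard, and leave everything else on the table where it is.

Things in the scene. Friction and masses are not known exactly. Their poses are not given: they have to be found in the camera images.
- shim: thin flat steel plate, 120 (x) x 44 (y) x 4 (z) mm, 0.11 to 0.2 kg, two small dark dots on its midline. Origin at the centre of its underside; x along its length (-x is the front end, towards the open mouth of the deck), z up. At the start it lies flat in the deck's channel, its top flush with the rails, its front end 20 to 29 mm inside the mouth and its back end only 1 to 10 mm from the deck's stop bar.
- shim_front (a point): middle of the lower edge of the plate's front end, 60 mm to -x of its origin
- shim_back (a point): middle of the lower edge of the plate's back end, 60 mm to +x of its origin
- guide_deck: fixed frame, 160 x 96 mm, whose dark deck floats on soft bellows. Origin on the table under its centre. The level channel floor is 60 mm above the table, 47 mm wide, between aluminium rails 4 mm high and 24 mm wide (tops at 64 mm); closed at +x by a stop bar (face at x = +70 mm, top at 72 mm), open at -x, roughly towards the robot. The underside hides a levelling screw.
- deck_mouth (a point): middle of the deck's open front edge at floor height (deck unloaded), axes as the deck's. Pressed, the deck sinks softly (under 3 N) by 1 to 5.5 mm, unknown beforehand, until it beds, then yields about 1 mm per 20 N. Plate on floor has friction 0.4, less than on a fingertip: it follows a slow fingertip pressing with 5 to 10 N on the bedded deck, and stays behind under 2 N.
- seat: fixed low aluminium riser on a foot plate. Origin on the table under its centre; block 90 (x) x 80 (y) mm, its floor 30 mm above the table; two dark rails 4 mm high leave a gap 49 mm wide along x; closed at +x by a stop (face at x = +35 mm, top at 42 mm), open at -x (front edge at x = -45 mm), so that about 40 mm of a seated plate juts out of the front. The foot plate is 8 mm thick and 110 mm square, from x = -45 to +65 mm, with four screw heads to 13 mm.
- seat_stop (a point): foot of the seat's stop face, in the middle between the rails, at floor height; its axes are the seat's. A plate fully home has its back end here and its length along x.
- vial: brown bottle with white cap, 22x22x44 mm, origin at the centre of its underside; leave alone
- tape: roll of black tape, 64x64x19 mm, lying flat, origin at the centre of its underside; leave alone
- holder: black post holder, 36x24x50 mm, upright, origin at the centre of its underside; leave alone
- driver: screwdriver, 160 mm long, 21 mm high, lying in front, origin at its centre on the table; leave alone
- block: pine block, 45x62x58 mm, origin at the centre of its underside; leave alone
- tee: small grey T-shaped connector, 29x34x14 mm, origin at the centre of its underside; leave alone
- tweezer: tweezers, 118 mm long, 9 mm high, lying flat, origin at the centre on the table; leave alone
Mind the look-alikes: they are no part of the job. What is meant by the shim is not orange, and is the smaller of those in its own colour.

How it is judged (in metres and radians):
On the way, in this order (a step that is already met when the one before it is completed fails the run):
1. the plate lies on the deck's floor with at least 28 mm of it overhanging the mouth (x of shim_front in the frame of deck_mouth below -0.028 m and x of shim in the frame of deck_mouth above 0.003 m and z of shim_back in the frame of deck_mouth below 0.004 m and angle between shim's own z axis and vertical below 0.06 rad), for 0.2 s.
2. the plate is lifted clear of the deck, held by the fingers (z of shim in the frame of deck_mouth above 0.015 m and contact force between shim and guide_deck below 0.05 N and contact force between shim and the fingers above 0.5 N), for 0.1 s.
At the end, for the whole second after the job is handed in: the plate rests flat on the seat's floor between the rails (within 5 mm of the midline, within 0.09 rad of the seat's x axis, not more than 1.8 mm above the floor, tilted less than 0.03 rad), its back end within 4 mm of the stop, at rest (x of shim_back in the frame of seat_stop between -0.004 and 0.003 m and y of shim_back in the frame of seat_stop between -0.005 and 0.005 m and z of shim in the frame of seat_stop below 0.0018 m and angle between shim's own z axis and vertical below 0.03 rad and angle between the x axis of shim and the x axis of seat, either way round below 0.09 rad and linear speed of shim below 0.01 m/s); the robot touches nothing.
It fails at once if the plate is pressed on the deck with more than 15 N (contact force between shim and guide_deck above 15 N).
It fails at once if the plate is pressed on the seat or shoved against its stop with more than 25 N (contact force between shim and seat above 25 N).
It fails at once if the plate is dropped onto the table (height (world z) of shim below 0.015 m).
It fails at once if a bystander is moved by more than 20 mm (distance of any of vial, tape, holder, driver, block, tee, tweezer from where it was at the start of the episode above 0.02 m).
It also fails if it takes over 67 s, if anything falls off the work surface, if the arm or the gripper's body presses on something with over 40 N, if the wrist force passes 120 N, or if a joint passes its speed limit or range.

## Robot

A 6-joint arm with a two-finger parallel gripper is mounted at the origin on a cart in front of the work surface, level with it; the furniture and walls round the work are solid. World frame = base frame: x ahead of the robot, y to its left, z up, the work surface at z = 0. Lengths are in mm, angles in degrees, forces in N, time in s.
With the tool pointing down it reaches from about 300 to 850 mm from the base axis. Payload 4.2 kg.
Tool frame: the origin (TCP) lies on the centre line of the jaws, within the pads' length; the fingertips stand 14 mm ahead of it and the grasp point (between the pads) lies 5 mm behind it; z points along the fingers, y is the line along which they close (so a half turn about z gives the same grasp; the last joint's range is limited). The gripper opens to 91 mm and grips with 3 to 60 N. Pads are 32 mm wide; open, the fingers measure 118 mm over their backs; the gripper's body (76 mm by 178 mm) begins 60 mm behind the grasp point.
Start: joints at [73.854, 18.312, 89.639, -0, 72.044, -1.146], TCP at [148.823, 555.422, 227.976] pointing down, gripper open.
Joint ranges: [-177.97, 177.97], [-48.28, 115.42], [12.27, 149.76], [-77.06, 257.06], [2.81, 150.46], [-146.56, 146.56]. Speed limits (degrees/s): [147.25, 147.25, 180, 180, 180, 180].

## Interface

Orientations are given as [roll, pitch, yaw] about the fixed x, y, z axes, in that order (R = Rz(yaw) Ry(pitch) Rx(roll)).
In Python, from workcell import env gives the robot as it stands.
- The arm moves only by the tool arm_command, never from a script. Its argument "motion" is a list of rows, each an object with "offset": the shift along the tool's x, y, z in m, a list of three; "spin": the turn about the tool's z in rad. In form: [{"offset": [tx, ty, tz], "spin": spin}, ...]. A call has 1 to 5 rows; each row shifts and turns the commanded pose from where the row before left it, along the tool's axes as they then stand; what a row does not reach is not made up. A row lasts 1/8 s, in which the tool goes at most 62.5 mm and 10.7 degrees, less where a joint would pass 70% of its speed; a pose out of reach is approached as far as the arm can. A call with a gripper value outside its range is refused whole. "jaw" is the finger opening in m, from 0 to 0.0912, set as the call begins (left out, the last holds). The fingers move at their own pace and stop on an object; "newtons" is the grip in N (left out, the last holds). Time passes only in rows, so rows that do not move let the fingers close. It gives the time, the measured TCP pose, the force, the opening and the grip force at its end, in the units of the state.
- env.state(): the state, without advancing time (a new reading comes with each control period).
- env.grab_frame(name): name is "side" or "top"; returns (picture, depth): 480x640x3 uint8, blue, green, red; 480x640 float32, mm along the optical axis (not along the pixel's ray), 0 where there is no reading.
- env.camera_model(name): a dict with "fx", "fy", "cx", "cy" (pixels), "k1" (the pictures are not rectified: a ray, as slopes to the right and down, at radius r is drawn at 1 + k1 r^2 times it, then the intrinsics apply), "eye" and "rotation" of the camera in the world. Camera axes: x right, y down, z forward; pixel columns grow to the right and rows downward; lengths in mm; the calibration is good to about 2 mm. A picture is of the moment at which its call begins. camera_model takes no time and is no camera call.
- env.job_done(): hands the job in; it is judged then, once.
Trained networks look in the newest picture that a camera, given by its name, has taken for a name from the list of things; names that differ only in an ending like _2 or _b are one class to them, and where a whole thing is asked for, a point or a joint stands for the part that bears it (a point fixed in the world has none). Each returns a list of dicts, best first, with "score" (0 to 1); they miss things now and then, are a little off and sometimes report something else, mostly with a low value. They report only what shows in the picture. A call takes as long as a camera call. They do not tell look-alikes from the thing itself.
- env.boxes_of(camera, target): "bbox" ([left, top, right, bottom] in pixels, round what is visible of it).
- env.pinpoint(camera, target): "location" ([column, row] in pixels: a listed point, or the origin of a listed thing).
The state is a dict: "time_s": time; "qpos": joint angles; "qvel": joint speeds; "effort": joint torques, N m; "ee_pos": TCP position; "ee_rot": TCP orientation; "force": force on the tool from outside, world axes, zero at the start; "torque": the same for the moment, N m; "gripper_width": finger opening in mm; "gripper_force": force on a finger pad.
Only numpy, scipy, OpenCV 4.12 (cv2) and the standard library are available. Lean on these libraries where they do the work, as an engineer would, in place of code of your own. Each camera call takes 0.05 s, during which the arm holds its last target. There are 200 camera calls.

## Working session

There is one attempt and no reset: what is moved stays moved. The work goes in short steps, Python scripts to look and compute and a tool call to move; the robot and the scene stay as the last step left them, time stands still between calls to the robot, and variables do not carry over. Pictures are saved under pics/ and viewed, at most 10 in all, crops included, and the job is handed in when it is done.

Besides the shell and the picture viewer there is one more tool, called after "Request:" in YAML: its name, and indented under it one key for each argument. arm_command: Moves the arm, as the interface text tells. Its arguments: {"type":"object","properties":{"motion":{"type":"array"},"jaw":{"type":"number"},"newtons":{"type":"number"}},"required":["motion"]}

```bash
ls; mkdir -p pics; cat > h.py <<'E'
from workcell import env
import numpy as np, cv2
def ray(cam,px):
    m=env.camera_model(cam)
    K=np.array([[m['fx'],0,m['cx']],[0,m['fy'],m['cy']],[0,0,1.]])
    u=cv2.undistortPoints(np.array([[px]],float),K,np.array([m['k1'],0,0,0.]))[0,0]
    return np.array(m['eye'],float),np.array(m['rotation'],float)@np.array([u[0],u[1],1.])
def at_z(cam,px,z):
    e,d=ray(cam,px); return e+d*(z-e[2])/d[2]
def at_d(cam,px,dep):
    e,d=ray(cam,px); return e+d*dep
def proj(cam,P):
    m=env.camera_model(cam); R=np.array(m['rotation'],float)
    c=R.T@(np.array(P,float)-m['eye']); s=c[:2]/c[2]; s=s*(1+m['k1']*(s@s))
    return [m['fx']*s[0]+m['cx'],m['fy']*s[1]+m['cy']]
E
python3 - <<'E'
from h import *
for c in('side','top'):
    p,d=env.grab_frame(c); cv2.imwrite(f'pics/{c}0.png',p); np.save(f'd_{c}.npy',d)
    m=env.camera_model(c); print(c,m)
for t in ['shim','shim_front','shim_back','guide_deck','deck_mouth','seat','seat_stop']:
    for c in('side','top'):
        print(t,c,[(np.round(r['location']).tolist(),round(r['score'],2)) for r in env.pinpoint(c,t)][:4])
print(env.state())
E
```

```text
pics
side {'fx': 548.4878821661135, 'fy': 548.4878821661135, 'cx': 313.2083650510003, 'cy': 242.7548915096783, 'k1': -0.02400400934709924, 'eye': array([ -83.6456967 , -897.31450709,  949.0737031 ]), 'rotation': array([-1.29184518e+02,  7.31593468e-02, -3.52215427e+01])}
top {'fx': 473.3304769420241, 'fy': 473.3304769420241, 'cx': 321.37553589127225, 'cy': 239.49488081812584, 'k1': 0.035844466033857755, 'eye': array([ 451.11762007,   -6.47192984, 1071.74179412]), 'rotation': array([-175.26653171,   -1.37764567,  -89.21481162])}
shim side [([290.0, 203.0], 0.9), ([290.0, 354.0], 0.88), ([221.0, 249.0], 0.64)]
shim top [([403.0, 334.0], 0.85), ([228.0, 320.0], 0.81), ([228.0, 215.0], 0.75), ([230.0, 220.0], 0.53)]
shim_front side [([271.0, 215.0], 0.86), ([253.0, 345.0], 0.81), ([198.0, 265.0], 0.74), ([336.0, 246.0], 0.4)]
shim_front top [([233.0, 342.0], 0.94), ([232.0, 242.0], 0.91), ([376.0, 360.0], 0.74), ([223.0, 187.0], 0.37)]
shim_back side [([237.0, 238.0], 0.97), ([328.0, 354.0], 0.87), ([264.0, 217.0], 0.74), ([303.0, 200.0], 0.69)]
shim_back top [([223.0, 186.0], 0.93), ([2
[... 449 characters left out ...]
 ([224.0, 186.0], 0.45)]
{'time_s': 0.8, 'qpos': array([ 7.38543827e+01,  1.83114294e+01,  8.96391239e+01,  1.15025902e-03,
        7.20451756e+01, -1.14616267e+00]), 'qvel': array([ 0.04219296,  0.0232551 ,  0.09331177, -0.05478929,  0.05011523,
       -0.0332979 ]), 'effort': array([-1.12334572e-03, -4.12312603e+01, -2.32214552e+01,  7.25194090e-02,
        3.75884806e-02, -2.10871640e-06]), 'ee_pos': array([148.81333321, 555.41664909, 227.97980604]), 'ee_rot': array([ 1.79995708e+02, -1.00861333e-03,  1.65000191e+02]), 'force': array([-0.15181157, -0.34652736, -0.51171564]), 'torque': array([-0.04096404,  0.03378774, -0.00663272]), 'gripper_force': 0.0, 'gripper_width': 90.91254309187046}
```

```bash
python3 - <<'E'
s=open('h.py').read()
s=s.replace("import numpy as np, cv2","import numpy as np, cv2\nfrom scipy.spatial.transform import Rotation as Ro\ndef RR(m): return Ro.from_euler('xyz',m['rotation'],degrees=True).as_matrix()")
s=s.replace("np.array(m['rotation'],float)@","RR(m)@").replace("R=np.array(m['rotation'],float)","R=RR(m)")
open('h.py','w').write(s)
E
python3 - <<'E'
from h import *
D={c:np.load(f'd_{c}.npy') for c in('side','top')}
for n,c,p in [('a','top',(403,334)),('b','top',(228,320)),('c','top',(228,215)),('mouth','top',(234,253)),('seat','top',(388,239)),('stop','top',(396,224)),('a','side',(290,354)),('b','side',(221,249)),('c','side',(290,203)),('mouth','side',(265,217)),('stop','side',(370,289))]:
    print(n,c,at_d(c,p,D[c][p[1],p[0]]).round(0))
E
```

```text
a top [ 331. -216.    5.]
b top [358. 174.   4.]
c top [584. 170.  65.]
mouth top [503. 156.  61.]
seat top [ 541. -178.   32.]
stop top [ 575. -196.   29.]
a side [ 321. -234.    3.]
b side [365. 170.   6.]
c side [590. 172.  64.]
mouth side [503. 163.  58.]
stop side [ 576. -198.   30.]
```

View pics/top0.png

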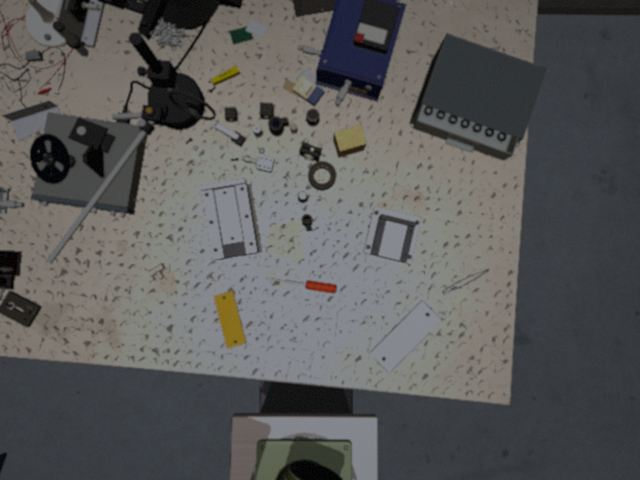

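View pics/side0.png

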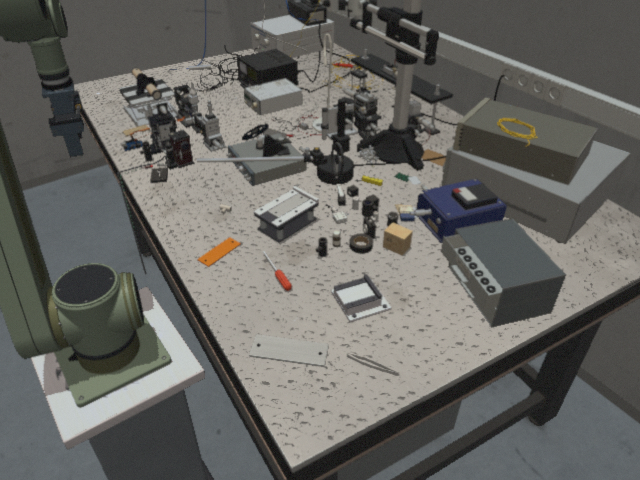

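```bash
python3 - <<'E'
from h import *
p=cv2.imread('pics/top0.png')
a=cv2.resize(p[170:270,190:270],None,fx=5,fy=5,interpolation=cv2.INTER_CUBIC)
b=cv2.resize(p[195:275,355:435],(400,400),interpolation=cv2.INTER_CUBIC)
o=np.zeros((500,800,3),np.uint8);o[:,:400]=a;o[:400,400:]=b
cv2.imwrite('pics/crop1.png',o)
E
```

```text
(no output)
```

View pics/crop1.png

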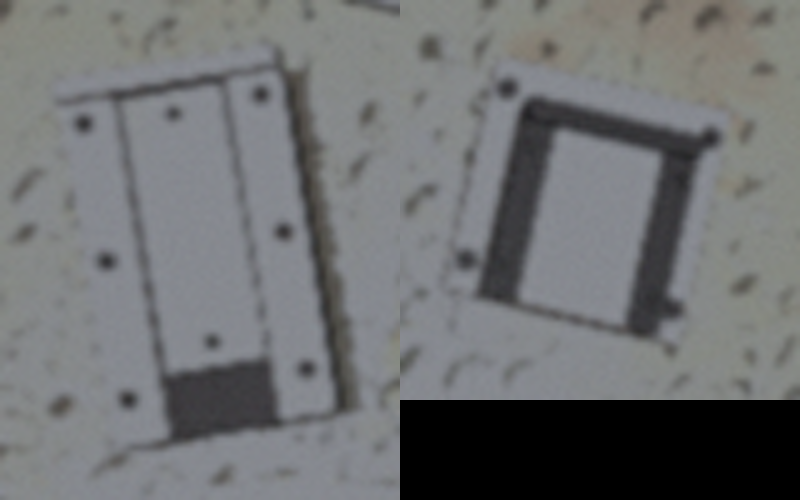

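```bash
python3 - <<'E'
from h import *
A=lambda c,r,z:at_z('top',(190+c/5-.4,170+r/5-.4),z)[:2]
B=lambda c,r,z:at_z('top',(355+(c-400)/5-.4,195+r/5-.4),z)[:2]
def ang(a,b): v=b-a; return np.degrees(np.arctan2(v[1],v[0])).round(2),np.hypot(*v).round(1)
d1,d2=A(173,113,64),A(212,342,64); print('dots',d1,d2,ang(d2,d1))
L0,L1,R0,R1=A(118,95,64),A(165,375,64),A(225,82,64),A(268,360,64)
print('chan',L0,L1,R0,R1,ang(L1,L0),ang(R1,R0),ang(R0,L0))
F=(A(168,372,64)+A(268,360,64))/2; M=(A(172,440,60)+A(280,425,60))/2; print('front',F,'mouth',M,ang(M,F))
S=[B(553,127,30),B(663,153,30),B(518,300,30),B(627,328,30)];print('seat',S)
print(ang(S[2],S[0]),ang(S[3],S[1]),ang(S[1],S[0])); print('stop',(S[0]+S[1])/2,'front',(S[2]+S[3])/2)
for p in [(395.6,224),(370,289)]: pass
print(at_z('top',(396,224),30),at_z('side',(370,289),30),at_z('top',(234,253),60),at_z('side',(265,217),60))
# side view dots of shim via network
for t in('shim_front','shim_back','deck_mouth','seat_stop'):
  for c in('side','top'):
    for r in env.pinpoint(c,t)[:4]:
      z={'s':60,'d':60}[t[0]] if t!='seat_stop' else 30
      print(t,c,at_z(c,r['location'],z).round(0),round(r['score'],2))
E
```

```text
dots [633.19650777 179.82786191] [535.11578039 160.44746193] (np.float64(11.18), np.float64(100.0))
chan [640.52028634 203.39788946] [520.75677423 179.83440476] [647.06285133 158.09179187] [527.81187616 136.57663074] (np.float64(11.13), np.float64(122.1)) (np.float64(10.23), np.float64(121.2)) (np.float64(98.22), np.float64(45.8))
front [524.93176077 157.59388156] mouth [496.91580144 154.02942406] (np.float64(7.25), np.float64(28.2))
seat [array([ 583.43102856, -171.60374843]), array([ 572.5942665 , -220.60641139]), array([ 506.23825447, -156.31038499]), array([ 494.6019073 , -204.56676157])]
(np.float64(-11.21), np.float64(78.7)) (np.float64(-11.62), np.float64(79.6)) (np.float64(77.53), np.float64(50.2))
stop [ 578.01264753 -196.10507991] front [ 500.42008088 -180.43857328]
[ 574.87547645 -195.66983401   30.        ] [ 575.60807779 -198.19325844   30.        ] [503.48524957 155.94173666  60.        ] [501.37221454 160.96445067  60.        ]
shim_front side [521. 160.  60.] 0.86
shim_front side [ 246. -210.   60.] 0.81
shim_front side [264.  86.  60.] 0.74
shim_front side [585. -49.  60.] 0.4
shim_front top [316. 152.  60.] 0.94
shim_front top [526. 160.  60.] 0.91
shim_front top [ 282. -149.   60.] 0.74
shim_front top [646. 183.  60.] 0.37
shim_back side [395. 126.  60.] 0.97
shim_back side [ 361. -320.   60.] 0.87
shim_back side [499. 161.  60.] 0.74
shim_back side [632. 169.  60.] 0.69
shim_back top [648. 184.  60.] 0.93
shim_back top [416. 172.  60.] 0.78
shim_back top [ 387. -262.   60.] 0.7
deck_mouth side [501. 160.  60.] 0.92
deck_mouth side [628. 181.  60.] 0.54
deck_mouth top [503. 155.  60.] 0.66
seat_stop side [ 576. -199.   30.] 0.57
seat_stop top [ 574. -196.   30.] 0.61
seat_stop top [652. 186.  30.] 0.45
```

Candidates (top view): the orange plate (228,320) is ruled out by colour. The big grey plate (403,334), lying on the table, is ruled out by size. The grey plate in the deck channel (229,213), dots at (225,193) and (232,238), is 120 mm long, so it is the shim. The crop also shows the seat floor, with its stop near (396,224).

Request:
arm_command:
  motion:
    - {"offset": [0, 0, 0], "spin": -0.15}
    - {"offset": [0, 0, 0], "spin": -0.15}
    - {"offset": [0, 0, 0], "spin": -0.15}
  jaw: 0
  newtons: 20

```text
time_s: 1.58
ee_pos: [148.8, 555.4, 228.0]
ee_rot: [180.0, 0.0, -168.9]
force: [-0.3, 0.0, -0.2]
gripper_width: 63.9
gripper_force: 0.0
```

Request:
arm_command:
  motion:
    - {"offset": [-0.03, -0.0384, 0], "spin": 0}
    - {"offset": [-0.03, -0.0384, 0], "spin": 0}
    - {"offset": [-0.03, -0.0384, 0], "spin": 0}
    - {"offset": [-0.03, -0.0384, 0], "spin": 0}
    - {"offset": [-0.03, -0.0384, 0], "spin": 0}

```text
time_s: 2.2
ee_pos: [333.2, 393.8, 228.1]
ee_rot: [180.0, 0.0, -169.2]
force: [0.1, 0.0, 0.1]
gripper_width: 14.0
gripper_force: 0.0
```

Request:
arm_command:
  motion:
    - {"offset": [-0.03, -0.0384, 0], "spin": 0}
    - {"offset": [-0.03, -0.0384, 0], "spin": 0}
    - {"offset": [-0.03, -0.0384, 0], "spin": 0}
    - {"offset": [-0.03, -0.0384, 0], "spin": 0}
    - {"offset": [-0.03, -0.0384, 0], "spin": 0}

```text
time_s: 2.82
ee_pos: [516.5, 233.2, 228.1]
ee_rot: [180.0, 0.0, -169.2]
force: [-0.2, -0.3, 0.1]
gripper_width: 0.6
gripper_force: 0.0
```

Request:
arm_command:
  motion:
    - {"offset": [-0.03, -0.038, 0.02], "spin": 0}
    - {"offset": [-0.03, -0.038, 0.02], "spin": 0}
    - {"offset": [0, 0, 0.05], "spin": 0}
    - {"offset": [0, 0, 0.02], "spin": 0}
    - {"offset": [0, 0, 0], "spin": 0}

```text
time_s: 3.45
ee_pos: [587.5, 170.4, 116.2]
ee_rot: [-180.0, -0.2, -169.2]
force: [-0.6, -0.3, 0.2]
gripper_width: 0.6
gripper_force: 0.0
```

Request:
arm_command:
  motion:
    - {"offset": [0, 0, 0.02], "spin": 0}
    - {"offset": [0, 0, 0.013], "spin": 0}
    - {"offset": [0, 0, 0.002], "spin": 0}
    - {"offset": [0, 0, 0], "spin": 0}

```text
time_s: 3.95
ee_pos: [589.0, 171.1, 83.6]
ee_rot: [180.0, 0.1, -169.2]
force: [0.2, 0.7, -0.7]
gripper_width: 0.8
gripper_force: 0.0
```

Request:
arm_command:
  motion:
    - {"offset": [0, 0, 0.001], "spin": 0}
    - {"offset": [0, 0, 0.001], "spin": 0}
    - {"offset": [0, 0, 0.001], "spin": 0}
    - {"offset": [0, 0, 0.001], "spin": 0}

```text
time_s: 4.45
ee_pos: [588.5, 170.9, 78.9]
ee_rot: [180.0, 0.0, -169.2]
force: [-0.3, -0.5, 0.1]
gripper_width: 0.4
gripper_force: 0.0
```

Request:
arm_command:
  motion:
    - {"offset": [0, 0, 0.0007], "spin": 0}
    - {"offset": [0, 0, 0.0007], "spin": 0}
    - {"offset": [0, 0, 0], "spin": 0}

```text
time_s: 4.82
ee_pos: [588.5, 170.9, 77.6]
ee_rot: [180.0, -0.0, -169.2]
force: [0.1, -0.6, 0.9]
gripper_width: 0.8
gripper_force: 0.6
```

Request:
arm_command:
  motion:
    - {"offset": [0, 0, 0.0007], "spin": 0}
    - {"offset": [0, 0, 0], "spin": 0}

```text
time_s: 5.08
ee_pos: [588.5, 170.9, 76.9]
ee_rot: [180.0, 0.0, -169.2]
force: [-0.5, -0.8, 2.0]
gripper_width: 0.6
gripper_force: 0.7
```

Request:
arm_command:
  motion:
    - {"offset": [0, 0, 0.0005], "spin": 0}
    - {"offset": [0, 0, 0], "spin": 0}

```text
time_s: 5.32
ee_pos: [588.5, 170.9, 76.3]
ee_rot: [180.0, -0.0, -169.2]
force: [-0.2, -0.8, 1.9]
gripper_width: 0.5
gripper_force: 0.9
```

Request:
arm_command:
  motion:
    - {"offset": [0, 0, 0.0005], "spin": 0}
    - {"offset": [0, 0, 0], "spin": 0}

```text
time_s: 5.58
ee_pos: [588.5, 170.9, 76.1]
ee_rot: [180.0, 0.0, -169.2]
force: [-1.4, -1.5, 3.8]
gripper_width: 0.7
gripper_force: 2.0
```

Request:
arm_command:
  motion:
    - {"offset": [0, 0, 0.0003], "spin": 0}
    - {"offset": [0, 0, 0], "spin": 0}

```text
time_s: 5.82
ee_pos: [588.5, 170.9, 76.0]
ee_rot: [180.0, 0.0, -169.2]
force: [-1.9, -0.4, 5.4]
gripper_width: 0.6
gripper_force: 2.8
```

Request:
arm_command:
  motion:
    - {"offset": [0, 0, 0.0003], "spin": 0}
    - {"offset": [0, 0, 0], "spin": 0}

```text
time_s: 6.08
ee_pos: [588.5, 170.9, 76.0]
ee_rot: [180.0, 0.0, -169.2]
force: [-2.5, -1.1, 7.3]
gripper_width: 0.7
gripper_force: 3.4
```

Request:
arm_command:
  motion:
    - {"offset": [0.001, 0, 0], "spin": 0}
    - {"offset": [0.0015, 0, 0], "spin": 0}
    - {"offset": [0.002, 0, 0], "spin": 0}
    - {"offset": [0.002, 0, 0], "spin": 0}

```text
time_s: 6.58
ee_pos: [583.5, 170.1, 76.0]
ee_rot: [180.0, 0.2, -169.2]
force: [3.1, 0.7, 4.2]
gripper_width: 0.7
gripper_force: 2.7
```

Request:
arm_command:
  motion:
    - {"offset": [0.002, 0, 0], "spin": 0}
    - {"offset": [0.002, 0, 0], "spin": 0}
    - {"offset": [0.002, 0, 0], "spin": 0}

```text
time_s: 6.95
ee_pos: [577.6, 169.0, 76.0]
ee_rot: [180.0, 0.2, -169.2]
force: [2.6, 0.6, 5.5]
gripper_width: 0.2
gripper_force: 2.7
```

Request:
arm_command:
  motion:
    - {"offset": [0.002, 0, 0.0002], "spin": 0}
    - {"offset": [0.002, 0, 0], "spin": 0}
    - {"offset": [0.002, 0, 0], "spin": 0}
    - {"offset": [0.002, 0, 0], "spin": 0}

```text
time_s: 7.45
ee_pos: [570.0, 167.5, 76.0]
ee_rot: [180.0, 0.3, -169.2]
force: [3.4, 0.7, 6.0]
gripper_width: 0.5
gripper_force: 3.0
```

```bash
python3 - <<'E'
from h import *
for c in('side','top'):
    p,d=env.grab_frame(c); cv2.imwrite(f'pics/{c}1.png',p)
    for t in('shim_front','shim_back'):
        print(c,t,[(at_z(c,r['location'],58)[:2].round(0),round(r['score'],2)) for r in env.pinpoint(c,t)])
print(env.state()['ee_pos'],env.state()['force'])
E
```

```text
side shim_front [(array([ 248., -199.]), 0.98), (array([502., 144.]), 0.86), (array([270.,  83.]), 0.7)]
side shim_back [(array([391., 115.]), 0.61), (array([ 358., -324.]), 0.6)]
top shim_front [(array([ 276., -145.]), 0.58), (array([507., 151.]), 0.39)]
top shim_back [(array([ 386., -263.]), 0.96)]
[569.71897491 167.48275544  75.96281825] [2.34843871 0.66370553 5.92272848]
```

The plate is following the fingertip: its front moved from x≈524 to about 505.

Request:
arm_command:
  motion:
    - {"offset": [0.002, 0, 0.0001], "spin": 0}
    - {"offset": [0.0025, 0, 0], "spin": 0}
    - {"offset": [0.0025, 0, 0], "spin": 0}
    - {"offset": [0.0025, 0, 0], "spin": 0}
    - {"offset": [0.0025, 0, 0], "spin": 0}

```text
time_s: 8.38
ee_pos: [558.4, 165.4, 76.0]
ee_rot: [180.0, 0.3, -169.2]
force: [2.6, 0.5, 5.0]
gripper_width: 0.4
gripper_force: 3.2
```

Request:
arm_command:
  motion:
    - {"offset": [0.0025, 0, 0], "spin": 0}
    - {"offset": [0.0025, 0, 0], "spin": 0}
    - {"offset": [0.0025, 0, 0], "spin": 0}
    - {"offset": [0.0025, 0, 0], "spin": 0}

```text
time_s: 8.88
ee_pos: [548.6, 163.5, 76.0]
ee_rot: [180.0, 0.3, -169.2]
force: [2.9, 0.6, 6.4]
gripper_width: 0.6
gripper_force: 3.2
```

Request:
arm_command:
  motion:
    - {"offset": [0.0025, 0, 0], "spin": 0}
    - {"offset": [0.0025, 0, 0], "spin": 0}
    - {"offset": [0.0025, 0, 0], "spin": 0}
    - {"offset": [0.0025, 0, 0], "spin": 0}
    - {"offset": [0.0025, 0, 0], "spin": 0}

```text
time_s: 9.5
ee_pos: [536.3, 161.1, 75.9]
ee_rot: [180.0, 0.3, -169.2]
force: [2.1, 1.1, 6.4]
gripper_width: 0.8
gripper_force: 3.2
```

Request:
arm_command:
  motion:
    - {"offset": [0.0025, 0, 0], "spin": 0}
    - {"offset": [0.0025, 0, 0], "spin": 0}
    - {"offset": [0.0025, 0, 0], "spin": 0}
    - {"offset": [0.0025, 0, 0], "spin": 0}
    - {"offset": [0, 0, 0], "spin": 0}

```text
time_s: 10.12
ee_pos: [526.1, 159.2, 75.9]
ee_rot: [180.0, 0.2, -169.2]
force: [2.2, 0.4, 7.3]
gripper_width: 0.1
gripper_force: 3.4
```

```bash
python3 - <<'E'
from h import *
for c in('side','top'):
    p,d=env.grab_frame(c); cv2.imwrite(f'pics/{c}2.png',p)
    for t in('shim_front','shim_back'):
        print(c,t,[(at_z(c,r['location'],58)[:2].round(0),round(r['score'],2)) for r in env.pinpoint(c,t)])
print(env.state()['ee_pos'],env.state()['force'])
E
```

```text
side shim_front [(array([ 247., -205.]), 0.83), (array([456., 135.]), 0.79), (array([265.,  95.]), 0.72)]
side shim_back [(array([ 352., -328.]), 0.86), (array([389., 111.]), 0.79), (array([573., 166.]), 0.59)]
top shim_front [(array([ 277., -155.]), 0.71), (array([471., 146.]), 0.61), (array([745., -84.]), 0.6), (array([313., 148.]), 0.59)]
top shim_back [(array([ 387., -267.]), 0.97)]
[526.11786698 159.20483844  75.90193911] [2.05447919 0.52376263 6.71121193]
```

Request:
arm_command:
  motion:
    - {"offset": [0, 0, -0.001], "spin": 0}
    - {"offset": [0, 0, -0.002], "spin": 0}
    - {"offset": [0, 0, -0.01], "spin": 0}
    - {"offset": [0, 0, -0.04], "spin": 0}

```text
time_s: 10.92
ee_pos: [522.3, 158.1, 126.3]
ee_rot: [-180.0, -0.4, -169.2]
force: [0.9, -1.2, 0.2]
gripper_width: 0.5
gripper_force: 0.0
```

Request:
arm_command:
  motion:
    - {"offset": [-0.03, 0, -0.05], "spin": 0}
    - {"offset": [-0.06, 0, -0.05], "spin": 0}
    - {"offset": [-0.03, 0, 0], "spin": 0}
    - {"offset": [0, 0, 0], "spin": 0}
  jaw: 0.075

```text
time_s: 11.42
ee_pos: [631.5, 179.0, 217.4]
ee_rot: [180.0, -0.1, -169.2]
force: [-1.2, 0.7, 0.0]
gripper_width: 37.7
gripper_force: 0.0
```

```bash
python3 - <<'E'
from h import *
for c in('side','top'):
    p,d=env.grab_frame(c); cv2.imwrite(f'pics/{c}3.png',p); np.save(f'd3_{c}.npy',d)
    for t in('shim_front','shim_back','shim'):
        print(c,t,[(np.round(r['location']),at_z(c,r['location'],60)[:2].round(0),round(r['score'],2)) for r in env.pinpoint(c,t)])
s=cv2.imread('pics/side3.png')[170:250,230:330];t=cv2.imread('pics/top3.png')[170:290,190:270]
o=np.zeros((600,800,3),np.uint8);o[:,:400]=cv2.resize(t,(400,600),interpolation=cv2.INTER_CUBIC);o[:320,400:]=cv2.resize(s,(400,320),interpolation=cv2.INTER_CUBIC)
cv2.imwrite('pics/crop3.png',o)
E
```

```text
side shim_front [(array([253., 346.]), array([ 245., -211.]), 0.85), (array([199., 266.]), array([266.,  84.]), 0.65), (array([394., 246.]), array([ 706., -135.]), 0.27), (array([370., 363.]), array([ 417., -386.]), 0.22)]
side shim_back [(array([286., 205.]), array([580., 175.]), 0.67), (array([236., 241.]), array([387., 116.]), 0.65), (array([326., 356.]), array([ 355., -320.]), 0.56)]
side shim [(array([222., 251.]), array([337., 101.]), 0.86), (array([270., 214.]), array([520., 163.]), 0.72), (array([289., 353.]), array([ 296., -271.]), 0.57)]
top shim_front [(array([375., 362.]), array([ 279., -146.]), 0.89), (array([239., 274.]), array([459., 144.]), 0.74), (array([236., 347.]), array([307., 146.]), 0.51)]
top shim_back [(array([228., 214.]), array([586., 172.]), 0.92), (array([430., 310.]), array([ 389., -263.]), 0.91), (array([222., 297.]), array([410., 179.]), 0.67)]
top shim [(array([235., 246.]), array([518., 155.]), 0.98), (array([227., 319.]), array([365., 166.]), 0.62), (array([403., 335.]), array([ 336., -206.]), 0.56)]
```

View pics/crop3.png

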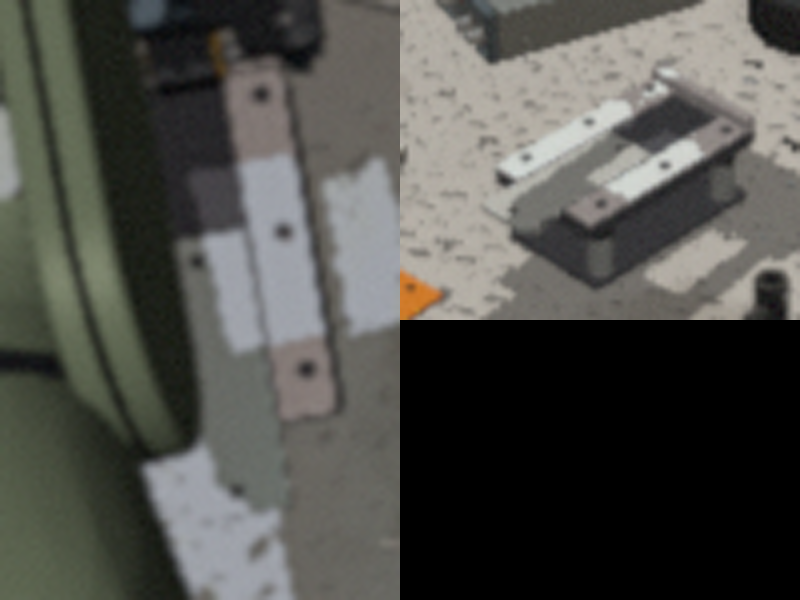

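The plate overhangs by about 40 mm. Its dots are at top pixels (229,222) and (237,268).

```bash
python3 - <<'E'
from h import *
a=at_z('top',(190+197/5-.4,170+260/5-.4),64)[:2];b=at_z('top',(190+238/5-.4,170+492/5-.4),64)[:2]
v=a-b;c=(a+b)/2;print(a,b,c,np.hypot(*v),np.degrees(np.arctan2(v[1],v[0])),'front',c-60*v/np.hypot(*v))
y=np.radians(190.8);M=np.array([501.5,154.3]);n=np.array([np.cos(y),np.sin(y)])
T=M+21*n; T=T; print('T',T); d=T-env.state()['ee_pos'][:2]; print(env.state()['ee_pos'],d@n,d@np.array([np.sin(y),-np.cos(y)]))
print((c-M)@np.array([np.sin(y),-np.cos(y)]))
E
```

```text
[570.07368777 167.80923052] [471.63636048 147.64284771] [520.85502413 157.72603912] 100.48179138598749 11.57771408264267 front [462.07582089 145.68422585]
T [480.87196773 150.36499239]
[630.03749881 178.838882   218.05349267] 151.8588742919899 -0.018705436834949296
-0.26141532068732776
```

Request:
arm_command:
  motion:
    - {"offset": [0.05, 0, 0.02], "spin": 0}
    - {"offset": [0.055, 0, 0.03], "spin": 0}
    - {"offset": [0.048, 0, 0.02], "spin": 0}
    - {"offset": [0, 0, 0.03], "spin": 0}
    - {"offset": [0, 0, 0], "spin": 0}

```text
time_s: 12.45
ee_pos: [478.8, 149.9, 117.0]
ee_rot: [-180.0, -0.2, -169.2]
force: [-0.4, 0.2, 0.4]
gripper_width: 74.9
gripper_force: 0.0
```

Request:
arm_command:
  motion:
    - {"offset": [0, 0, 0.02], "spin": 0}
    - {"offset": [0, 0, 0.02], "spin": 0}
    - {"offset": [0, 0, 0.012], "spin": 0}
    - {"offset": [0, 0, 0.004], "spin": 0}
    - {"offset": [0, 0, 0], "spin": 0}

```text
time_s: 13.08
ee_pos: [482.3, 150.9, 71.5]
ee_rot: [180.0, 0.3, -169.2]
force: [-20.5, -5.2, 63.8]
gripper_width: 75.2
gripper_force: 41.5
```

```bash
python3 - <<'E'
from h import *
s,d=env.grab_frame('side')
cv2.imwrite('pics/crop4.png',cv2.resize(s[150:270,190:350],(800,600),interpolation=cv2.INTER_CUBIC))
x=env.state();print(x['ee_pos'],x['force'])
E
```

```text
[482.29727233 150.91408161  71.55727692] [-19.59349023  -5.39833937  63.78508307]
```

View pics/crop4.png

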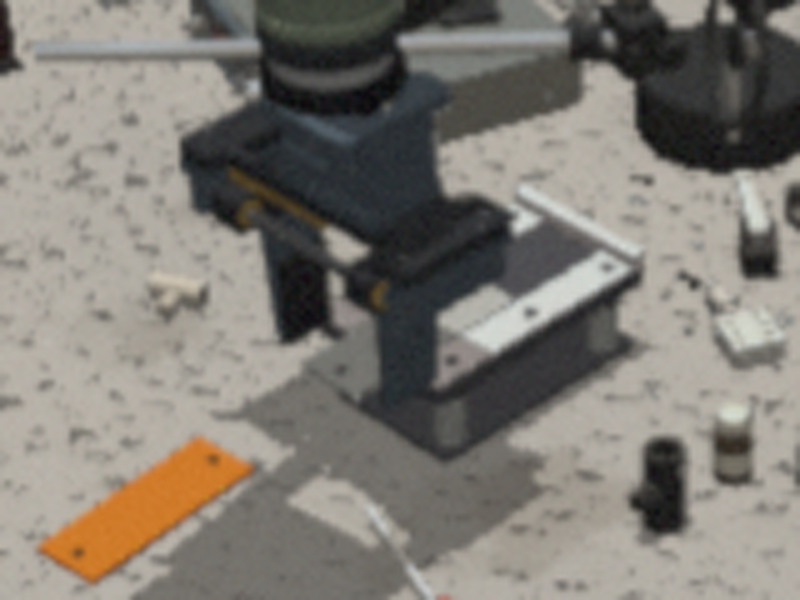

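The fingers caught the front edge of the frame and read 64 N. I'll back up and measure the mouth again.

Request:
arm_command:
  motion:
    - {"offset": [0, 0, -0.008], "spin": 0}
    - {"offset": [0, 0, -0.012], "spin": 0}
    - {"offset": [0, 0, -0.015], "spin": 0}
    - {"offset": [0, 0, 0], "spin": 0}

```text
time_s: 13.62
ee_pos: [481.8, 150.7, 98.2]
ee_rot: [180.0, 0.2, -169.2]
force: [-0.3, 0.1, 0.3]
gripper_width: 75.0
gripper_force: 0.0
```

```bash
python3 - <<'E'
from h import *
s,d=env.grab_frame('side');t,dt=env.grab_frame('top');cv2.imwrite('pics/side5.png',s)
x=env.state();print(x['ee_pos'],x['force'])
for c,n in(('side','shim_front'),('side','deck_mouth'),('top','shim_front'),('top','deck_mouth'),('side','shim_back')):
    print(c,n,[(at_z(c,r['location'],60)[:2].round(0),round(r['score'],2)) for r in env.pinpoint(c,n)])
cs=cv2.resize(cv2.imread('pics/side0.png')[180:240,240:320],(800,600),interpolation=cv2.INTER_CUBIC)
cv2.imwrite('pics/crop5.png',cs)
E
```

```text
[480.58660255 150.32854479  96.75717884] [ 0.43449737  0.23049237 -0.09294822]
side shim_front [(array([270.,  82.]), 0.91), (array([ 243., -212.]), 0.71), (array([455., 145.]), 0.69)]
side deck_mouth [(array([494., 163.]), 0.56)]
top shim_front [(array([ 277., -148.]), 0.9)]
top deck_mouth []
side shim_back [(array([383., 120.]), 0.84), (array([ 354., -318.]), 0.75), (array([564., 158.]), 0.5), (array([590., -57.]), 0.2), (array([ 419., -391.]), 0.2)]
```

View pics/crop5.png

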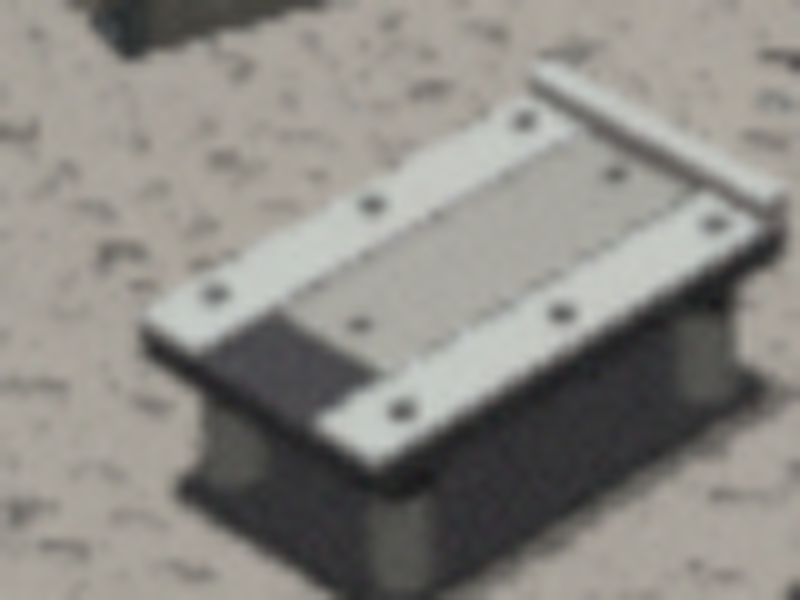

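```bash
python3 - <<'E'
from h import *
A=lambda c,r,z:at_z('side',(240+c/10-.45,180+r/10-.45),z)[:2].round(1)
print('rail front corners',[A(145,325,64),A(200,352,64),A(318,420,64),A(372,468,64)])
print('plate front',A(285,312,64),A(388,375,64),'dots',A(615,174,64),A(360,325,64),'stop top',A(540,62,72),A(785,185,72))
E
```

```text
rail front corners [array([486.1, 193.1]), array([492. , 173.6]), array([502. , 128.8]), array([502.5, 102.5])]
plate front [520.6 176.1] [528.2 135.1] dots [632.4 178.9] [534.2 159. ] stop top [640.5 229.2] [661.9 137. ]
```

The mouth is really at x≈497, which puts the overhang near 35 mm. I'll stand 4 mm further out.

Request:
arm_command:
  motion:
    - {"offset": [0.0045, 0, 0], "spin": 0}
    - {"offset": [0, 0, 0.01], "spin": 0}
    - {"offset": [0, 0, 0.006], "spin": 0}
    - {"offset": [0, 0, 0.004], "spin": 0}
    - {"offset": [0, 0, 0], "spin": 0}

```text
time_s: 14.6
ee_pos: [476.0, 149.4, 76.6]
ee_rot: [-180.0, -0.1, -169.2]
force: [-0.4, 0.2, -0.3]
gripper_width: 75.2
gripper_force: 0.0
```

Request:
arm_command:
  motion:
    - {"offset": [0, 0, 0.003], "spin": 0}
    - {"offset": [0, 0, 0.002], "spin": 0}
    - {"offset": [0, 0, 0], "spin": 0}

```text
time_s: 14.98
ee_pos: [476.1, 149.5, 71.9]
ee_rot: [180.0, -0.0, -169.2]
force: [0.2, -0.1, -1.2]
gripper_width: 74.8
gripper_force: 0.0
```

Clear of the edge now: the tips are at 58 mm with no force.

Request:
arm_command:
  motion:
    - {"offset": [0, 0, 0.004], "spin": 0}
    - {"offset": [0, 0, 0.004], "spin": 0}
    - {"offset": [0, 0, 0.002], "spin": 0}
    - {"offset": [0, 0, 0], "spin": 0}

```text
time_s: 15.48
ee_pos: [476.1, 149.5, 61.8]
ee_rot: [180.0, -0.0, -169.2]
force: [-0.6, -0.2, 0.2]
gripper_width: 75.2
gripper_force: 0.0
```

Request:
arm_command:
  motion:
    - {"offset": [0, 0, 0], "spin": 0}
    - {"offset": [0, 0, 0], "spin": 0}
    - {"offset": [0, 0, 0], "spin": 0}
    - {"offset": [0, 0, 0], "spin": 0}
    - {"offset": [0, 0, 0], "spin": 0}
  jaw: 0.03
  newtons: 8

```text
time_s: 16.1
ee_pos: [476.2, 149.5, 62.1]
ee_rot: [180.0, 0.0, -169.2]
force: [-0.6, -0.1, 0.2]
gripper_width: 44.1
gripper_force: 8.0
```

Request:
arm_command:
  motion:
    - {"offset": [0, 0, 0], "spin": 0}
    - {"offset": [0, 0, 0], "spin": 0}
    - {"offset": [0, 0, -0.002], "spin": 0}
    - {"offset": [0, 0, -0.003], "spin": 0}
    - {"offset": [0, 0, -0.005], "spin": 0}
  newtons: 45

```text
time_s: 16.73
ee_pos: [476.0, 149.5, 72.1]
ee_rot: [180.0, -0.0, -169.2]
force: [0.3, 0.6, -1.2]
gripper_width: 43.3
gripper_force: 45.0
```

Request:
arm_command:
  motion:
    - {"offset": [0, 0, -0.01], "spin": 0}
    - {"offset": [0, 0, -0.02], "spin": 0}
    - {"offset": [0, 0, -0.03], "spin": 0}
    - {"offset": [0, 0, -0.02], "spin": 0}
    - {"offset": [0, 0, 0], "spin": 0}

```text
time_s: 17.35
ee_pos: [477.3, 149.8, 154.0]
ee_rot: [180.0, 0.3, -169.2]
force: [-0.8, 0.3, -1.2]
gripper_width: 43.3
gripper_force: 45.0
```

```bash
python3 - <<'E'
from h import *
s,d=env.grab_frame('side');cv2.imwrite('pics/crop6.png',cv2.resize(s[130:250,190:350],(800,600),interpolation=cv2.INTER_CUBIC))
x=env.state();print(x['ee_pos'],x['force'],x['torque'],x['gripper_width'])
E
```

```text
[476.39567621 149.58016823 152.65533067] [-0.57958218 -0.77289221 -1.37502488] [0.00366493 0.07801587 0.02647722] 43.27340127627831
```

View pics/crop6.png

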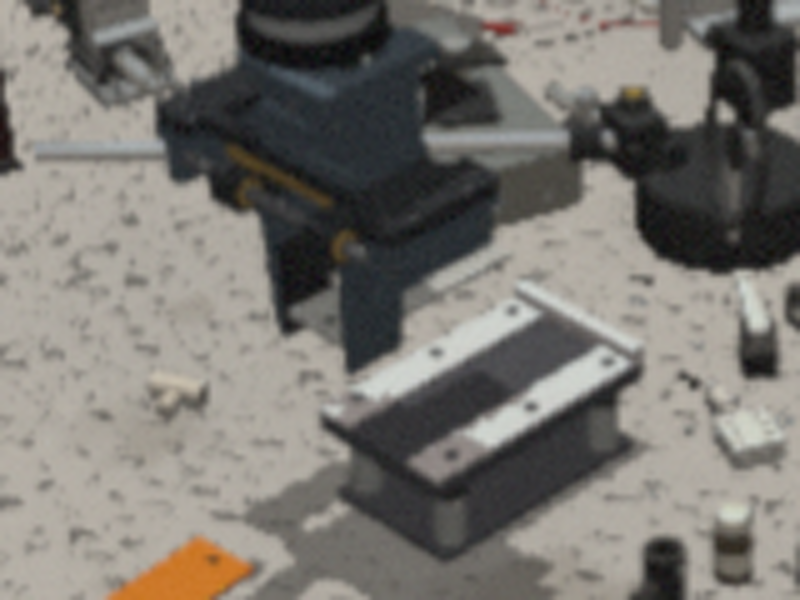

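The plate is held level. I'll carry it over to the seat.

Request:
arm_command:
  motion:
    - {"offset": [0, -0.01, 0], "spin": 0.1}
    - {"offset": [0, -0.02, 0], "spin": 0.1}
    - {"offset": [0, -0.03, 0], "spin": 0.1}
    - {"offset": [0, -0.03, 0], "spin": 0.087}
    - {"offset": [0, -0.03, 0], "spin": 0}

```text
time_s: 18.02
ee_pos: [469.3, 29.6, 150.8]
ee_rot: [-180.0, -0.1, 168.6]
force: [0.1, 0.1, -1.4]
gripper_width: 43.2
gripper_force: 45.0
```

Request:
arm_command:
  motion:
    - {"offset": [0, -0.03, 0], "spin": 0}
    - {"offset": [0, -0.03, 0], "spin": 0}
    - {"offset": [0, -0.03, 0], "spin": 0}
    - {"offset": [0, -0.03, 0], "spin": 0}
    - {"offset": [0, 0, 0], "spin": 0}

```text
time_s: 18.65
ee_pos: [445.4, -88.2, 151.0]
ee_rot: [-180.0, -0.1, 168.4]
force: [0.3, 0.5, -1.5]
gripper_width: 42.9
gripper_force: 45.0
```

```bash
cat > go.py <<'E'
from h import *
import sys
T=np.array([float(a) for a in sys.argv[1:4]]); x=env.state(); R=Ro.from_euler('xyz',x['ee_rot'],degrees=True).as_matrix()
print(x['ee_pos'],x['ee_rot'],(R.T@(T-x['ee_pos'])).round(1))
E
python3 go.py 465.3 -173.8 90
```

```text
[445.44383671 -88.21388264 150.97921428] [-1.79997556e+02 -1.33875612e-01  1.68444424e+02] [-36.7 -79.9  60.9]
```

Request:
arm_command:
  motion:
    - {"offset": [-0.01, -0.02, 0], "spin": 0}
    - {"offset": [-0.01, -0.03, 0], "spin": 0}
    - {"offset": [-0.0165, -0.03, 0.02], "spin": 0}
    - {"offset": [0, 0, 0.03], "spin": 0}
    - {"offset": [0, 0, 0.01], "spin": 0}

```text
time_s: 19.27
ee_pos: [465.1, -171.6, 89.8]
ee_rot: [179.9, -0.3, 168.6]
force: [-0.4, 0.5, -1.0]
gripper_width: 43.2
gripper_force: 45.0
```

Request:
arm_command:
  motion:
    - {"offset": [0, 0, 0.015], "spin": 0}
    - {"offset": [0, 0, 0.015], "spin": 0}
    - {"offset": [0, 0, 0.005], "spin": 0}
    - {"offset": [0, 0, 0], "spin": 0}

```text
time_s: 19.77
ee_pos: [466.5, -172.6, 56.9]
ee_rot: [180.0, -0.0, 168.6]
force: [-0.5, -1.0, -1.5]
gripper_width: 43.2
gripper_force: 45.0
```

```bash
python3 go.py 465.3 -173.8 55; python3 - <<'E'
from h import *
S={}
for c in('side','top'):
    S[c],d=env.grab_frame(c); cv2.imwrite(f'pics/{c}7.png',S[c])
    for t,z in(('shim_back',53),('seat_stop',30)):
        print(c,t,[(at_z(c,r['location'],z)[:2].round(0),round(r['score'],2)) for r in env.pinpoint(c,t)])
o=np.zeros((480,800,3),np.uint8)
o[:,:400]=cv2.resize(S['top'][195:291,355:435],(400,480),interpolation=cv2.INTER_CUBIC)
o[:,400:]=cv2.resize(S['side'][240:336,315:395],(400,480),interpolation=cv2.INTER_CUBIC)
cv2.imwrite('pics/crop7.png',o)
E
```

```text
[ 466.48774146 -172.56308132   56.85941439] [ 1.79990518e+02 -1.65251909e-02  1.68623551e+02] [ 0.9 -1.4  1.9]
side shim_back [(array([ 567., -189.]), 0.73), (array([ 357., -319.]), 0.72), (array([392., 119.]), 0.56)]
side seat_stop [(array([ 574., -194.]), 0.65)]
top shim_back [(array([413., 171.]), 0.81), (array([ 387., -270.]), 0.77), (array([ 573., -191.]), 0.62)]
top seat_stop [(array([ 579., -196.]), 0.58)]
```

View pics/crop7.png

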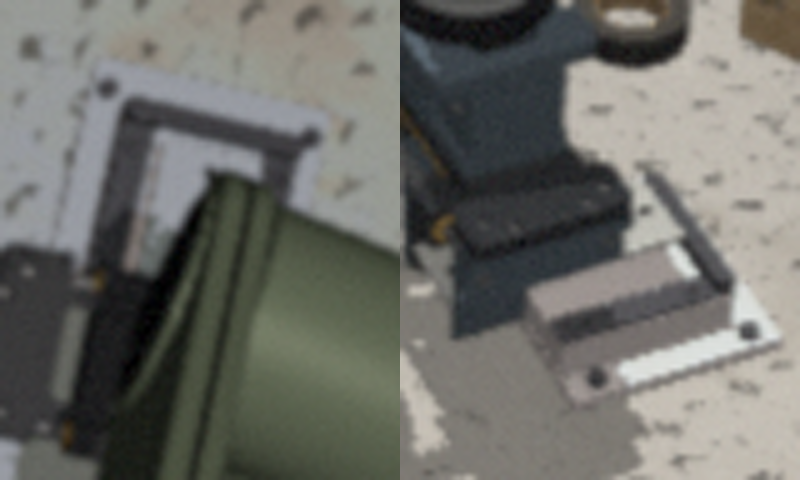

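```bash
python3 - <<'E'
from h import *
B=lambda c,r,z:at_z('top',(355+c/5-.4,195+r/5-.4),z)[:2]
u=np.array([np.cos(np.radians(-11.4)),np.sin(np.radians(-11.4))]);v=np.array([-u[1],u[0]])
S=np.array([577,-196.4]);T=env.state()['ee_pos'][:2]
print('expected back',(T+106*u-S)@u,'lat',(T-S)@v)
for n,z,p in [('plate corner',57,(160,131)),('plate left edge',57,(136,262)),('plate back right',57,(258,152)),('floor left back',30,(152,128))]:
    q=B(*p,z); print(n,((q-S)@u).round(1),((q-S)@v).round(1))
E
python3 - <<'E'
import cv2
s=cv2.imread('pics/top7.png')[210:255,375:415]
cv2.imwrite('pics/crop8.png',cv2.resize(s,(533,600),interpolation=cv2.INTER_CUBIC))
E
```

```text
expected back -6.715831584747192 lat 1.2855300186293483
plate corner -3.9 25.8
plate left edge -61.8 24.5
plate back right -3.8 -17.6
floor left back 0.9 25.9
```

View pics/crop8.png

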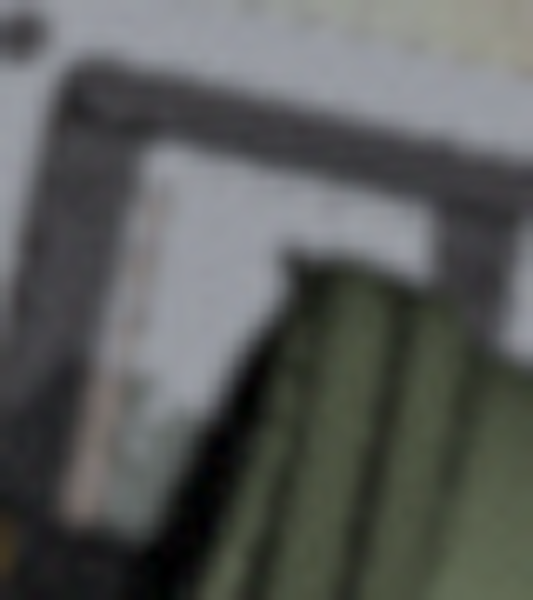

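```bash
python3 - <<'E'
from h import *
B=lambda c,r,z:at_z('top',(375+c/13.33-.46,210+r/13.33-.46),z)[:2]
u=np.array([np.cos(np.radians(-11.4)),np.sin(np.radians(-11.4))]);v=np.array([-u[1],u[0]])
S=np.array([577,-196.4])
for n,z,p in [('plate corner',58.5,(168,187)),('plate left edge low',58.5,(105,525)),('floor LB',30,(143,145)),('floor left mid',30,(72,480)),('floor RB',30,(435,208)),('R',30,(430,275))]:
    q=B(*p,z); print(n,((q-S)@u).round(1),((q-S)@v).round(1))
E
```

```text
plate corner -9.7 23.6
plate left edge low -65.7 22.6
floor LB 0.5 25.2
floor left mid -56.8 25.6
floor RB 0.6 -24.5
R -10.6 -25.9
```

Request:
arm_command:
  motion:
    - {"offset": [0, -0.001, 0.006], "spin": 0}
    - {"offset": [0, 0, 0.006], "spin": 0}
    - {"offset": [0, 0, 0.005], "spin": 0}
    - {"offset": [0, 0, 0], "spin": 0}

```text
time_s: 20.58
ee_pos: [465.9, -173.6, 39.4]
ee_rot: [180.0, -0.1, 168.6]
force: [-0.8, -1.2, -1.2]
gripper_width: 43.1
gripper_force: 45.0
```

Request:
arm_command:
  motion:
    - {"offset": [0, 0, 0.001], "spin": 0}
    - {"offset": [0, 0, 0.001], "spin": 0}
    - {"offset": [0, 0, 0.001], "spin": 0}
    - {"offset": [0, 0, 0], "spin": 0}

```text
time_s: 21.08
ee_pos: [466.3, -173.7, 37.0]
ee_rot: [180.0, -0.0, 168.6]
force: [0.1, -0.1, -1.0]
gripper_width: 43.1
gripper_force: 45.0
```

```bash
python3 go.py 465.2 -173.9 32;
```

```text
[ 466.29017645 -173.67380803   36.99181312] [ 1.79993145e+02 -2.37412220e-04  1.68611076e+02] [ 1.  -0.4  5. ]
```

Request:
arm_command:
  motion:
    - {"offset": [0, 0, 0.001], "spin": 0}
    - {"offset": [0, 0, 0.001], "spin": 0}
    - {"offset": [0, 0, 0], "spin": 0}

```text
time_s: 21.45
ee_pos: [466.2, -173.7, 34.9]
ee_rot: [180.0, -0.0, 168.6]
force: [-0.4, -0.2, -1.6]
gripper_width: 43.4
gripper_force: 45.0
```

Request:
arm_command:
  motion:
    - {"offset": [0, 0, 0.001], "spin": 0}
    - {"offset": [0, 0, 0.0005], "spin": 0}
    - {"offset": [0, 0, 0], "spin": 0}

```text
time_s: 21.82
ee_pos: [466.3, -173.7, 33.4]
ee_rot: [180.0, -0.0, 168.6]
force: [0.5, -0.0, -1.2]
gripper_width: 43.1
gripper_force: 45.0
```

Request:
arm_command:
  motion:
    - {"offset": [0, 0, 0.0007], "spin": 0}
    - {"offset": [0, 0, 0], "spin": 0}

```text
time_s: 22.08
ee_pos: [466.2, -173.7, 32.7]
ee_rot: [180.0, -0.0, 168.6]
force: [0.0, -0.5, -1.4]
gripper_width: 43.0
gripper_force: 45.0
```

Request:
arm_command:
  motion:
    - {"offset": [0, 0, 0.0005], "spin": 0}
    - {"offset": [0, 0, 0], "spin": 0}

```text
time_s: 22.32
ee_pos: [466.3, -173.7, 32.3]
ee_rot: [180.0, 0.0, 168.6]
force: [-0.3, -0.5, -1.4]
gripper_width: 43.0
gripper_force: 45.0
```

Request:
arm_command:
  motion:
    - {"offset": [0, 0, 0.0005], "spin": 0}
    - {"offset": [0, 0, 0], "spin": 0}

```text
time_s: 22.58
ee_pos: [466.4, -173.7, 32.0]
ee_rot: [180.0, 0.0, 168.6]
force: [-0.7, -0.2, 0.6]
gripper_width: 43.0
gripper_force: 45.0
```

Request:
arm_command:
  motion:
    - {"offset": [0, 0, 0.0004], "spin": 0}
    - {"offset": [0, 0, 0], "spin": 0}

```text
time_s: 22.82
ee_pos: [466.3, -173.7, 31.7]
ee_rot: [180.0, 0.0, 168.6]
force: [-1.4, 0.4, 5.1]
gripper_width: 43.0
gripper_force: 45.0
```

On the floor. Now I'll push it home gently.

Request:
arm_command:
  motion:
    - {"offset": [0, 0, -0.0003], "spin": 0}
    - {"offset": [-0.001, 0, 0], "spin": 0}
    - {"offset": [-0.001, 0, 0], "spin": 0}
    - {"offset": [-0.001, 0, 0], "spin": 0}
    - {"offset": [0, 0, 0], "spin": 0}

```text
time_s: 23.45
ee_pos: [469.4, -174.4, 31.8]
ee_rot: [180.0, 0.0, 168.6]
force: [-3.2, 0.4, 4.7]
gripper_width: 42.9
gripper_force: 45.0
```

Request:
arm_command:
  motion:
    - {"offset": [-0.001, 0, 0], "spin": 0}
    - {"offset": [-0.001, 0, 0], "spin": 0}
    - {"offset": [0, 0, 0], "spin": 0}

```text
time_s: 23.82
ee_pos: [471.3, -174.7, 31.8]
ee_rot: [180.0, 0.0, 168.6]
force: [-2.0, 0.8, 5.6]
gripper_width: 43.7
gripper_force: 45.0
```

Request:
arm_command:
  motion:
    - {"offset": [-0.001, 0, -0.0001], "spin": 0}
    - {"offset": [-0.0005, 0, 0], "spin": 0}
    - {"offset": [0, 0, 0], "spin": 0}

```text
time_s: 24.2
ee_pos: [472.7, -175.0, 31.9]
ee_rot: [180.0, -0.0, 168.6]
force: [-2.1, 0.1, 5.7]
gripper_width: 43.0
gripper_force: 45.0
```

Request:
arm_command:
  motion:
    - {"offset": [-0.001, 0, 0], "spin": 0}
    - {"offset": [0, 0, 0], "spin": 0}

```text
time_s: 24.45
ee_pos: [473.7, -175.2, 31.9]
ee_rot: [180.0, 0.0, 168.6]
force: [-2.9, 0.3, 5.2]
gripper_width: 43.0
gripper_force: 45.0
```

Request:
arm_command:
  motion:
    - {"offset": [-0.0007, 0, 0], "spin": 0}
    - {"offset": [0, 0, 0], "spin": 0}

```text
time_s: 24.7
ee_pos: [474.4, -175.3, 31.9]
ee_rot: [180.0, -0.0, 168.6]
force: [-2.6, -0.0, 5.3]
gripper_width: 43.4
gripper_force: 45.0
```

Request:
arm_command:
  motion:
    - {"offset": [-0.0007, 0, 0], "spin": 0}
    - {"offset": [0, 0, 0], "spin": 0}

```text
time_s: 24.95
ee_pos: [474.6, -175.4, 31.9]
ee_rot: [180.0, -0.1, 168.6]
force: [-3.9, 1.3, 6.6]
gripper_width: 43.3
gripper_force: 45.0
```

Request:
arm_command:
  motion:
    - {"offset": [-0.0007, 0, 0], "spin": 0}
    - {"offset": [0, 0, 0], "spin": 0}

```text
time_s: 25.2
ee_pos: [474.6, -175.4, 31.9]
ee_rot: [180.0, -0.1, 168.6]
force: [-4.7, 0.8, 8.1]
gripper_width: 43.1
gripper_force: 45.0
```

Request:
arm_command:
  motion:
    - {"offset": [-0.0007, 0, 0], "spin": 0}
    - {"offset": [0, 0, 0], "spin": 0}

```text
time_s: 25.45
ee_pos: [474.7, -175.4, 31.9]
ee_rot: [180.0, -0.2, 168.6]
force: [-6.3, 0.2, 9.4]
gripper_width: 43.6
gripper_force: 45.0
```

Home: the TCP stalls at x=474.6 while the force rises. I'll ease off, release and withdraw.

Request:
arm_command:
  motion:
    - {"offset": [0.001, 0, -0.0004], "spin": 0}
    - {"offset": [0, 0, 0], "spin": 0}

```text
time_s: 25.7
ee_pos: [474.7, -175.4, 32.0]
ee_rot: [180.0, -0.1, 168.6]
force: [-4.3, 0.2, 3.8]
gripper_width: 43.2
gripper_force: 45.0
```

Request:
arm_command:
  motion:
    - {"offset": [0, 0, 0], "spin": 0}
    - {"offset": [0, 0, 0], "spin": 0}
    - {"offset": [0, 0, 0], "spin": 0}
    - {"offset": [0, 0, 0], "spin": 0}
  jaw: 0.065

```text
time_s: 26.2
ee_pos: [475.6, -175.6, 32.1]
ee_rot: [180.0, 0.0, 168.6]
force: [-0.6, -0.2, -0.8]
gripper_width: 65.1
gripper_force: 0.0
```

Request:
arm_command:
  motion:
    - {"offset": [0, 0, -0.005], "spin": 0}
    - {"offset": [0, 0, -0.01], "spin": 0}
    - {"offset": [0, 0, -0.03], "spin": 0}
    - {"offset": [0, 0, -0.05], "spin": 0}
    - {"offset": [0.02, 0, -0.05], "spin": 0}

```text
time_s: 26.82
ee_pos: [456.6, -171.8, 179.4]
ee_rot: [-180.0, 0.1, 168.6]
force: [0.7, -0.8, 0.5]
gripper_width: 65.1
gripper_force: 0.0
```

Request:
arm_command:
  motion:
    - {"offset": [0, 0.04, -0.04], "spin": 0}
    - {"offset": [0, 0.05, 0], "spin": 0}
    - {"offset": [0, 0.06, 0], "spin": 0}
    - {"offset": [0, 0.06, 0], "spin": 0}
    - {"offset": [0, 0.03, 0], "spin": 0}

```text
time_s: 27.45
ee_pos: [503.4, 66.4, 218.1]
ee_rot: [179.9, 0.1, 168.8]
force: [0.1, -1.0, -0.4]
gripper_width: 64.5
gripper_force: 0.0
```

```bash
python3 - <<'E'
from h import *
S={}
for c in('side','top'):
    S[c],d=env.grab_frame(c)
    for t,z in(('shim_back',30),('seat_stop',30),('shim',30)):
        print(c,t,[(at_z(c,r['location'],z)[:2].round(0),round(r['score'],2)) for r in env.pinpoint(c,t)])
o=np.zeros((480,800,3),np.uint8)
o[:,:400]=cv2.resize(S['top'][195:291,355:435],(400,480),interpolation=cv2.INTER_CUBIC)
o[:,400:]=cv2.resize(S['side'][255:351,315:395],(400,480),interpolation=cv2.INTER_CUBIC)
cv2.imwrite('pics/crop9.png',o); print(env.state()['force'],env.state()['ee_pos'])
E
```

```text
side shim_back [(array([ 574., -201.]), 0.83), (array([405., 156.]), 0.72), (array([ 374., -302.]), 0.67)]
side seat_stop [(array([ 581., -198.]), 0.66), (array([546., 128.]), 0.52)]
side shim [(array([352., 131.]), 0.96), (array([ 525., -179.]), 0.78), (array([ 304., -245.]), 0.69)]
top shim_back [(array([ 585., -196.]), 0.95), (array([ 385., -272.]), 0.83), (array([417., 176.]), 0.78), (array([ 449., -350.]), 0.65)]
top seat_stop [(array([ 578., -199.]), 0.75)]
top shim [(array([ 521., -185.]), 0.85), (array([ 330., -217.]), 0.73), (array([358., 167.]), 0.63), (array([577.,  11.]), 0.61)]
[ 0.06090113  1.11009869 -0.73690344] [503.01707744  62.54913042 217.43963627]
```

View pics/crop9.png

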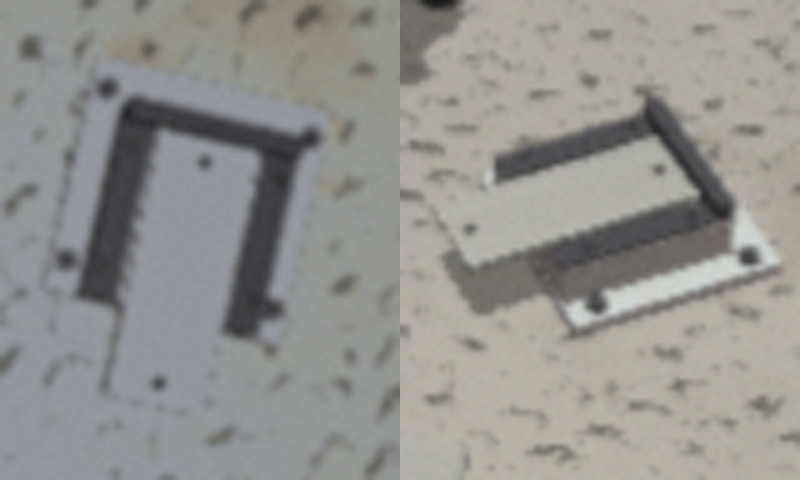

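```bash
python3 - <<'E'
from h import *
B=lambda c,r,z:at_z('top',(355+c/5-.4,195+r/5-.4),z)[:2]
a,b=B(204,162,34),B(158,383,34);w=(a-b)/np.hypot(*(a-b));c=(a+b)/2
C=lambda c,r,z:at_z('side',(315+(c-400)/5-.4,255+r/5-.4),z)[:2]
a2,b2=C(658,169,34),C(470,229,34);c2=(a2+b2)/2
print(c+60*w,c2+60*w,np.hypot(*(a-b)),np.degrees(np.arctan2(w[1],w[0])))
print('stop',(B(157,128,30)+B(262,152,30))/2, 'side stop foot',(C(650,135,34)+C(703,198,34))/2)
E
```

```text
[ 577.54003163 -195.64853734] [ 576.64774744 -196.67163365] 99.91092913387047 -11.651490366696011
stop [ 578.02335835 -196.77406575] side stop foot [ 575.01940979 -197.87336035]
```

The plate lies flat between the rails, its back end at the stop to within about 1 mm. Handing in.

```bash
python3 -c "
from workcell import env
print(env.job_done())"
```

```text
the job is handed in; nothing more can be done
None
```

The job is handed in: the shim lies flat between the seat's rails, its back end within about 1 mm of the stop, but during the first grasp the open fingers pressed the front edge of the deck frame with about 64 N, and I can't tell whether the judge counts that against the 40 N limit.

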